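# Shift the bottle shaker into third

### The arm

A 6-joint arm with a two-finger parallel gripper is mounted at the origin on the work surface. World frame = base frame: x ahead of the robot, y to its left, z up, the work surface at z = 0. Lengths are in m, angles in rad, forces in N, time in s.
With the tool pointing down it reaches from about 0.25 to 0.775 m from the base axis. Payload 4 kg.
Tool frame: the origin (TCP) lies midway between the tips of the shut fingers; the grasp point (between the pads) lies 19 mm behind it; z points along the fingers, y is the direction in which the jaws open and shut (so a half turn about z gives the same grasp; the last joint's range is limited). The gripper opens to 94 mm and grips with 3 to 60 N. Pads are 16 mm wide; open, the fingers measure 119 mm over their backs; the gripper's body (75 mm by 177 mm) begins 78 mm behind the grasp point.
Start: joints at [-1.37, 0.087, 1.371, -0, 1.684, -0.103], TCP at [0.165, -0.525, 0.206] pointing down, gripper open.
Joint ranges: [-3.1, 3.1], [-0.76, 2.03], [0.27, 2.55], [-1.08, 4.22], [0.17, 2.65], [-2.57, 2.57]. Speed limits (rad/s): [2.79, 2.79, 3.14, 3.14, 3.14, 3.14].

### API

Orientations are given as [roll, pitch, yaw] about the fixed x, y, z axes, in that order (R = Rz(yaw) Ry(pitch) Rx(roll)).
In Python, from bench import robot, cams gives the robot as it stands.
- The arm moves only by the tool step_arm, never from a script. Its argument "plan" is a list that holds one entry, the list of rows, each a list of 5 numbers: the shift along the world's x, y, z in mm, then the turn about the world's z in rad, then the opening in per cent of the stroke, from 0 (shut) to 100 (fully open). In form: [[[tx, ty, tz, turn, fingers], ...]]. A call has 1 to 8 rows; each row is the pose to reach, as a shift and turn from the pose commanded when the call began; what a row does not reach only later rows make up. A row lasts 1/12 s, in which the tool goes at most 41.7 mm and 7.16 degrees, less where a joint would pass 70% of its speed; a pose out of reach is approached as far as the arm can. A call with a gripper value outside its range is refused whole. The fingers move at their own pace and stop on an object; the grip force is fixed at half the most. Time passes only in rows, so rows that repeat a pose let the fingers close. It gives the time, the measured TCP pose, the force and the opening at its end, in the units of the state.
- robot.get_obs(): the state, without advancing time (a new reading comes with each control period).
- cams.snapshot(name): name is "scene" or "side" or "wrist"; returns a dict with "frame" (480x640x3 uint8, red, green, blue), "camera_matrix" (3x3 intrinsics, pixels), "origin" and "attitude" of the camera in the world; the wrist camera has in their place "T_tool_cam" (4x4, takes a point from camera to tool coordinates, whose origin is the TCP and whose axes are the flange's). Camera axes: x right, y down, z forward; pixel columns grow to the right and rows downward; lengths in m; the calibration is good to about 2 mm. A picture is of the moment at which its call begins: read the wrist's pose just before it. There is no depth.
- robot.close_job(): hands the job in, once; it reports no verdict.
The state is a dict: "time": time; "joint_positions": joint angles; "qvel": joint speeds; "joint_torque": joint torques, N m; "tool_pos": TCP position; "ee_rot": TCP orientation; "wrist_force": force on the tool from outside, world axes, zero at the start; "wrist_torque": the same for the moment, N m; "width": finger opening in m.
Only numpy, scipy, OpenCV 4.12 (cv2) and the standard library are available. Lean on these libraries where they do the work, as an engineer would, in place of code of your own. Each camera call takes 0.05 s, during which the arm holds its last target. There are 200 camera calls.

### The job

The gear lever of the bottle shaker stands in second (the near left slot of its H-shaped gate, seen from the robot). With the fingertips push it forward to the cross slot, across to the right, then forward until it is fully home in third (the far right slot), without forcing it and without letting it run deep into first (far left) or fourth (near right). Only push the lever, leave everything else standing where it is, and finish clear of it.

Things in the scene. Friction and masses are not known exactly. Their poses are not given: they have to be found in the camera images.
- shaker: Fixed white bench bottle shaker, 400 x 300 mm, 105 mm high. Origin on the table under the centre of its H gate; own x points away from the robot (forward, 'far'), y to the left, z up; turned by up to 0.3 rad either way. The casing reaches from 120 mm before the origin to 280 mm beyond it; a deck with two jars begins 90 mm beyond it.
- gate_centre (a point): Middle of the gate, a 126 mm square steel plate, its top 120 mm above the table. Its H opening: two fore-and-aft lanes 16 mm wide and 66 mm long, 24 mm left and right of here, joined half-way by a cross slot 18 mm wide with rounded corners. Dots (1 to 4) beyond the lane ends number the slots: first far left, second near left, third far right, fourth near right.
- knob_centre (a point): Centre of the lever's knob, a black cylinder 32 mm across, 44 mm high along the stick (12 mm thick). The lever swings about a point 30 mm above the table under the gate's centre; the knob is 170 mm up the stick from it, so 200 mm above the table upright. It travels about 45 mm each way from the middle, takes about 2 N to push and stays where left. Site z runs up the stick.
- across (a joint): Sideways lean of the lever, rad: -0.266 in the left lane, 0 in the middle, +0.266 in the right lane (positive to the right, the shaker's -y). The stick can move sideways only while it stands in the cross slot.
- forward (a joint): Fore-and-aft lean of the lever, rad: 0 in the cross slot (within about 0.03 to pass across), -0.275 at the near slot ends, +0.275 at the far slot ends (positive away from the robot, the shaker's +x). In the left lane it runs freely past the cross slot into first, with no catch.
- bottle_l: Loose clear jar with white lid, 66 mm across, 100 mm high, standing left on the shaker's deck (top about 205 mm above the table). Origin under its foot. Leave alone.
- bottle_r: The same jar on the right of the deck. Leave alone.
- cap: Loose white screw cap, 42 mm across and 14 mm high, lying on the casing near the right front of the gate plate, on the 105 mm high top. Origin under it. Leave alone.
- big_bottle: Loose clear wide-mouth bottle, 96 mm across, 150 mm high, on the table to one side of the shaker. Origin under its foot. Leave alone.
- beaker: Loose glass beaker, 80 mm across, 100 mm high, on the table to the other side of the shaker. Origin under its foot. Leave alone.
- tube_rack: Loose grey tube rack 75 x 110 x 50 mm on the table right of the shaker. Origin under its centre. Leave alone.
- spanner: Steel spanner 170 mm long, lying on the table left of the shaker. Leave alone.

How it is judged:
By the outcome, as a careful person would: the job done as asked, in the order asked, and still so for the second after the job is handed in, with the robot touching nothing.
It also fails if it takes over 64 s, if anything falls off the work surface, if the arm or the gripper's body presses on something with over 40 N, if the wrist force passes 120 N, or if a joint passes its speed limit or range.

## Working session

There is one attempt and no reset: what is moved stays moved. The work goes in short steps, Python scripts to look and compute and a tool call to move; the robot and the scene stay as the last step left them, time stands still between calls to the robot, and variables do not carry over. Pictures are saved under pics/ and viewed, about 8 in all and at most 12, crops included, and the job is handed in when it is done.

Besides the shell and the picture viewer there is one more tool, called by a JSON object that holds its "fn" and its "kwargs", one argument or row to a line. step_arm: Moves the arm, as the interface text tells. Its arguments: {"type":"object","properties":{"plan":{"type":"array"}},"required":["plan"]}

```bash
mkdir -p pics; python3 - <<'E'
from bench import robot,cams
import cv2,pickle
o=robot.get_obs();print(o)
d={}
for n in("scene","side"):
    s=cams.snapshot(n);d[n]=s;cv2.imwrite(f"pics/{n}0.png",s["frame"][:,:,::-1]);print(n,s["camera_matrix"],s["origin"],s["attitude"])
pickle.dump(d,open("d0.pkl","wb"))
E
```

```text
{'time': 0.0, 'joint_positions': array([-1.37011679e+00,  8.79133305e-02,  1.37225705e+00,  3.88608121e-05,
        1.68359903e+00, -1.03119860e-01]), 'qvel': array([-0.00097474,  0.00043979, -0.001562  ,  0.00054313,  0.00078653,
       -0.00140497]), 'joint_torque': array([ 4.10608945e-04, -3.40175807e+01, -3.02426720e+01,  7.18041253e-02,
        3.31019587e-02, -1.59749648e-04]), 'tool_pos': array([ 0.16441833, -0.52426814,  0.20432555]), 'ee_rot': array([-3.13943144e+00, -2.62486525e-04,  3.03803450e-01]), 'wrist_force': array([ 0.48963137,  0.51436346, -0.70956455]), 'wrist_torque': array([-0.02594604, -0.02355695, -0.01811389]), 'width': 0.09369783946118589}
scene [[439.93825326   0.         313.69752274]
 [  0.         439.93825326 228.28326919]
 [  0.           0.           1.        ]] [ 1.07655826 -0.2523058   0.67029085] [-2.29815846  0.01467686  0.99259805]
side [[500.42869391   0.         324.49087034]
 [  0.         500.42869391 241.86758761]
 [  0.           0.           1.        ]] [0.12184363 0.75910276 0.93829151] [-2.34641340e+00 -6.89905355e-04 -2.57240644e+00]
```

View pics/scene0.png

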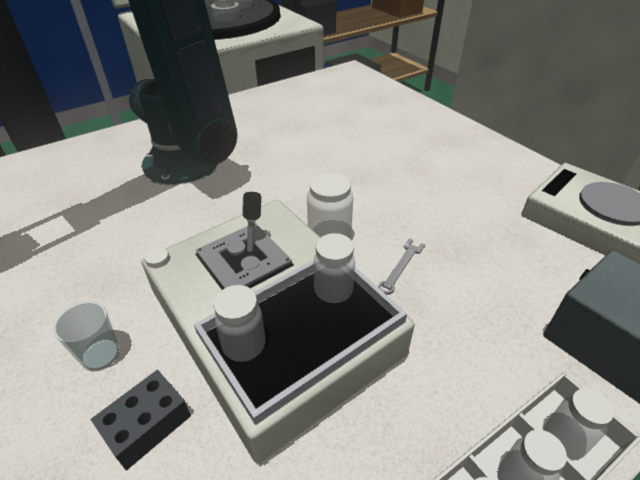

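View pics/side0.png

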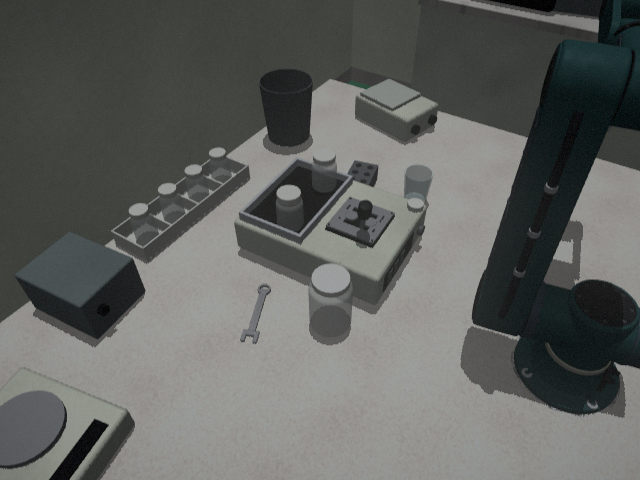

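The scene view shows the gate plate around (244,257) and the knob at (252,206). In the side view the gate is near (360,220) and the knob at (365,210). I'll enlarge both.

```bash
python3 - <<'E'
import cv2,pickle,numpy as np
d=pickle.load(open("d0.pkl","rb"))
a=d["scene"]["frame"][180:300,185:305,::-1];b=d["side"]["frame"][185:255,315:405,::-1]
a=cv2.resize(a,(400,400),interpolation=cv2.INTER_CUBIC);b=cv2.resize(b,(400,311),interpolation=cv2.INTER_CUBIC)
c=np.zeros((400,800,3),np.uint8);c[:,:400]=a;c[:311,400:]=b
c=np.clip(c*1.6,0,255).astype(np.uint8)
cv2.imwrite("pics/crop.png",c)
E
```

```text
(no output)
```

View pics/crop.png

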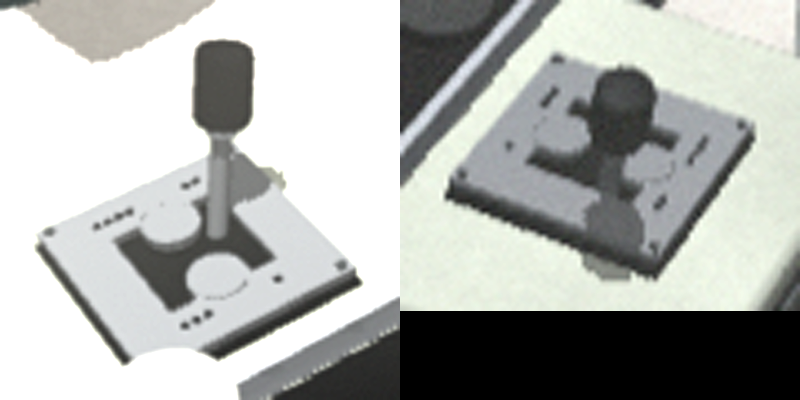

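```bash
cat > h.py <<'E'
import numpy as np
from scipy.spatial.transform import Rotation as R
def ray(s,uv):
    v=np.linalg.solve(s["camera_matrix"],[uv[0],uv[1],1]);return np.array(s["origin"]),R.from_euler("xyz",s["attitude"]).apply(v)
def onz(s,uv,z):
    o,v=ray(s,uv);return o+v*(z-o[2])/v[2]
def tri(rs):
    A=0;b=0
    for o,v in rs:
        v=v/np.linalg.norm(v);P=np.eye(3)-np.outer(v,v);A=A+P;b=b+P@o
    return np.linalg.solve(A,b)
E
python3 - <<'E'
from h import *
import pickle
d=pickle.load(open("d0.pkl","rb"));S,D=d["scene"],d["side"]
fs=lambda u,v:(185+u*.3-.35,180+v*.3-.35)
fd=lambda u,v:(315+u/4.444-.4,185+v/4.444-.4)
P=[onz(D,fd(*p),.12) for p in[(155,52),(355,125),(256,264),(48,183)]]  # FR NR NL FL
Q=[onz(S,fs(*p),.12) for p in[(38,243),(360,274),(125,360)]] # NR FL FR
print(np.round(P,4));print(np.round(Q,4))
print("c side",np.mean(P,0),"scene",(Q[0]+Q[1])/2)
f=(P[0]-P[1])+(P[3]-P[2]);print("yaw",np.arctan2(f[1],f[0]))
dd=Q[1]-Q[0];print("yaw scene",np.arctan2(dd[1],dd[0])-np.pi/4,np.linalg.norm(dd))
f=Q[2]-Q[0];print(np.arctan2(f[1],f[0]))
k=tri([ray(S,fs(223,87)),ray(D,fd(223,108))]);print("knob",k)
for s,uv in((S,fs(223,87)),(D,fd(223,108))):
    o,v=ray(s,uv);v/=np.linalg.norm(v);print(np.linalg.norm(np.cross(k-o,v)))
# circle tops / jar lids
print("lids",onz(S,(333,245),.205),onz(S,(237,303),.205),onz(D,(289,192),.205),"cap",onz(S,(157,256),.119),"big",onz(D,(331,278),.15))
E
```

```text
[[ 0.6072 -0.12    0.12  ]
 [ 0.4805 -0.1249  0.12  ]
 [ 0.4738  0.002   0.12  ]
 [ 0.5991  0.008   0.12  ]]
[[ 0.4914 -0.1304  0.12  ]
 [ 0.6073  0.0007  0.12  ]
 [ 0.5929 -0.1256  0.12  ]]
c side [ 0.54017084 -0.05872174  0.12      ] scene [ 0.54933027 -0.06483699  0.12      ]
yaw 0.04338677138769145
yaw scene 0.06149911689821552 0.17495985432894118
0.046590200160104026
knob [ 0.51222505 -0.02206843  0.19195487]
0.0003706528390179126
0.00037065283901789104
lids [0.68363063 0.03109942 0.205     ] [ 0.70357252 -0.13981374  0.205     ] [0.68345304 0.03380043 0.205     ] cap [ 0.45963524 -0.19120916  0.119     ] big [0.48485771 0.16541636 0.15      ]
```

{"fn": "step_arm", "kwargs": {
  "plan": [
    [[0, 0, 120, -0.1, 0], [0, 0, 120, -0.2, 0], [0, 0, 120, -0.25, 0], [40, 80, 150, -0.26, 0], [60, 120, 160, -0.26, 0], [80, 155, 170, -0.26, 0], [95, 190, 180, -0.26, 0], [110, 220, 190, -0.26, 0]]
  ]
}}

```text
time: 0.77
tool_pos: [0.2546, -0.3441, 0.3827]
ee_rot: [-3.141, 0.0, 0.043]
wrist_force: [0.9, -0.9, 0.0]
width: 0.0441
```

{"fn": "step_arm", "kwargs": {
  "plan": [
    [[20, 35, 0, 0, 0], [40, 70, 0, 0, 0], [60, 105, 0, 0, 0], [80, 140, 0, 0, 0], [100, 175, 0, 0, 0], [120, 210, 0, 0, 0], [130, 240, 0, 0, 0], [130, 240, 0, 0, 0]]
  ]
}}

```text
time: 1.43
tool_pos: [0.3854, -0.1012, 0.3825]
ee_rot: [-3.139, -0.0, 0.053]
wrist_force: [0.0, -0.2, -0.2]
width: 0.0004
```

```bash
python3 - <<'E'
from bench import robot,cams
import cv2,pickle
o=robot.get_obs();s=cams.snapshot("wrist")
pickle.dump((o,s),open("w1.pkl","wb"));cv2.imwrite("pics/w1.png",s["frame"][:,:,::-1])
print(o["time"],o["tool_pos"],o["ee_rot"],o["width"],s["T_tool_cam"],s["camera_matrix"])
E
```

```text
1.4333 [ 0.38541129 -0.10121201  0.38247699] [-3.13929116e+00 -1.55313112e-04  5.27844722e-02] 0.0004334897668912595 [[-3.44390108e-04 -9.73879851e-01 -2.27063687e-01  6.54189716e-02]
 [ 9.99998871e-01 -3.22985558e-06 -1.50285689e-03 -9.76309915e-04]
 [ 1.46286866e-03 -2.27063949e-01  9.73878752e-01 -1.79173084e-01]
 [ 0.00000000e+00  0.00000000e+00  0.00000000e+00  1.00000000e+00]] [[354.834345     0.         319.56043137]
 [  0.         354.834345   238.1395597 ]
 [  0.           0.           1.        ]]
```

View pics/w1.png

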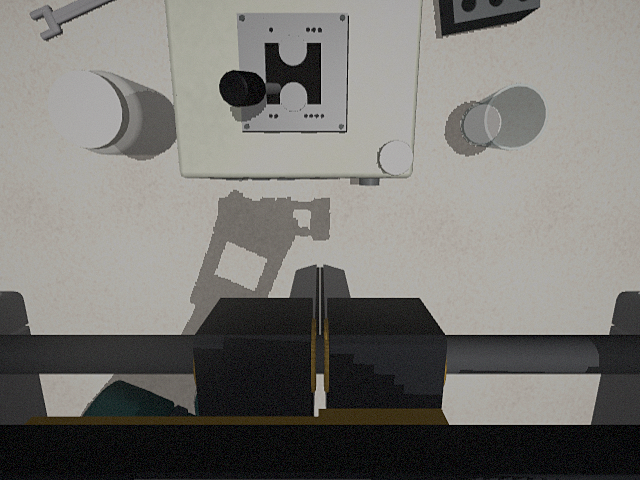

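The wrist view shows the plate's top corners at about (237,13), (349,14), (347,131) and (243,131). The knob's top is near (237,88) and the cap at (396,157).

```bash
cat >> h.py <<'E'
def wcam(o,s):
    T=np.eye(4);T[:3,:3]=R.from_euler("xyz",o["ee_rot"]).as_matrix();T[:3,3]=o["tool_pos"];T=T@s["T_tool_cam"]
    return dict(camera_matrix=s["camera_matrix"],origin=T[:3,3],attitude=R.from_matrix(T[:3,:3]).as_euler("xyz"))
E
python3 - <<'E'
from h import *
import pickle,cv2
o,s=pickle.load(open("w1.pkl","rb"));W=wcam(o,s)
P=[onz(W,p,.12) for p in[(348,14),(347,131),(243,131),(237,13)]]
print(np.round(P,4),np.mean(P,0));f=(P[0]-P[1])+(P[3]-P[2]);print("yaw",np.arctan2(f[1],f[0]))
g=s["frame"].max(2).astype(np.uint8)
n,l,st,c=cv2.connectedComponentsWithStats((g[30:125,215:335]<35).astype(np.uint8))
print(st,c+[215,30])
print("dots FL,FR,NL,NR",[onz(W,p,.12) for p in[(271,30),(314,30),(273,116),(314,116)]])
d=pickle.load(open("d0.pkl","rb"))
fs=lambda u,v:(185+u*.3-.35,180+v*.3-.35)
fd=lambda u,v:(315+u/4.444-.4,185+v/4.444-.4)
for kk in[(240,88),(243,88)]:
  rs=[ray(d["scene"],fs(223,87)),ray(d["side"],fd(223,108)),ray(W,kk)]
  print(tri(rs),tri(rs[::2]),tri(rs[1:]))
E
```

```text
[[ 0.6055 -0.1191  0.12  ]
 [ 0.4807 -0.1268  0.12  ]
 [ 0.4742 -0.0027  0.12  ]
 [ 0.6002  0.0044  0.12  ]] [ 0.54015428 -0.06103242  0.12      ]
yaw 0.05877209978084013
[[   0    0  120   95 8164]
 [  55    0    3    2    4]
 [  92    0    2    1    2]
 [  99    0    1    2    2]
 [ 104    0    2    2    2]
 [  50   13   56   61 1821]
 [   5   41   46   36 1284]
 [  52   62   13   12  114]
 [  55   85    2    2    2]
 [  61   85    2    2    3]
 [  95   85    1    1    1]
 [ 108   85    1    1    1]] [[274.77915238  76.55352768]
 [271.          30.25      ]
 [307.5         30.        ]
 [314.          30.5       ]
 [319.5         30.5       ]
 [296.1641955   69.91982427]
 [241.90809969  88.15109034]
 [272.87719298  98.21052632]
 [270.5        115.5       ]
 [276.66666667 115.66666667]
 [310.         115.        ]
 [323.         115.        ]]
dots FL,FR,NL,NR [array([ 0.58499784, -0.0337825 ,  0.12      ]), array([ 0.58747686, -0.08209269,  0.12      ]), array([ 0.49314109, -0.03811481,  0.12      ]), array([ 0.49566636, -0.08658439,  0.12      ])]
[ 0.51088549 -0.01899343  0.1929409 ] [ 0.51010923 -0.01769718  0.19008285] [ 0.50930754 -0.01638857  0.19775571]
[ 0.51119199 -0.02021529  0.19244027] [ 0.51052711 -0.01928454  0.19030048] [ 0.51011995 -0.01869604  0.19556632]
```

{"fn": "step_arm", "kwargs": {
  "plan": [
    [[20, 20, -35, 0, 0], [35, 40, -70, 0, 0], [45, 60, -105, 0, 0], [55, 80, -140, 0, 0], [60, 80, -175, 0, 0], [65, 80, -207, 0, 0], [75, 80, -207, 0, 0], [82, 80, -207, 0, 0]]
  ]
}}

```text
time: 2.15
tool_pos: [0.4654, -0.0268, 0.1737]
ee_rot: [-3.141, 0.005, 0.042]
wrist_force: [-0.5, -0.7, 1.4]
width: 0.0003
```

```bash
cat > look.py <<'E'
import sys,cv2,pickle
from bench import robot,cams
from h import *
o=robot.get_obs();s=cams.snapshot("wrist");n=sys.argv[1];W=wcam(o,s)
pickle.dump((o,s),open(n+".pkl","wb"));cv2.imwrite(f"pics/{n}.png",s["frame"][:,:,::-1])
f=np.array([np.cos(.055),np.sin(.055)]);l=np.array([-f[1],f[0]]);C=np.array([.540,-.0605])
t=o["tool_pos"][:2]-C
print("t",o["time"],"tool",o["tool_pos"],"yaw",o["ee_rot"][2],"fwd,left mm",1e3*t@f,1e3*t@l,"F",o["wrist_force"])
E
python3 look.py w2
```

```text
t 2.15 tool [ 0.46538836 -0.02682153  0.1736688 ] yaw 0.042032255112144146 fwd,left mm -72.64743826172202 37.729114100245866 F [-0.52455942 -0.70664997  1.4196596 ]
```

View pics/w2.png

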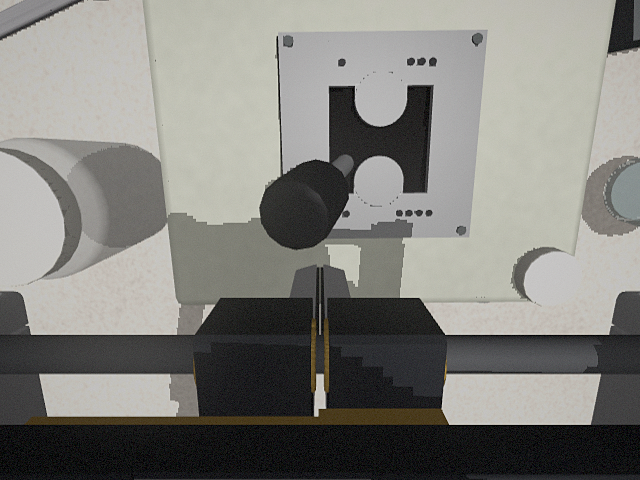

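The plate corners are at (278,30), (488,30) and (469,237), and the knob's top disc is near (302,209). The finger tips at column 320 lie a little right of the knob's axis, so I'll compute the offset.

```bash
python3 - <<'E'
from h import *
import pickle
o,s=pickle.load(open("w2.pkl","rb"));W=wcam(o,s)
P=[onz(W,p,.12) for p in[(278,31),(487,30),(469,237)]]
print(np.round(P,4),(P[0]+P[2])/2);f=P[1]-P[2];print(np.arctan2(f[1],f[0]),np.linalg.norm(f))
for p,z in[((301,210),.214),((301,210),.210),((329,176),.172)]:print(onz(W,p,z))
# stick meets plate / gate lane ends
for p in[(330,86),(330,192),(433,86),(428,192)]:print("lane",onz(W,p,.12))
E
```

```text
[[ 0.601   0.0048  0.12  ]
 [ 0.6066 -0.1185  0.12  ]
 [ 0.4812 -0.1254  0.12  ]] [ 0.54107635 -0.06028321  0.12      ]
0.054833165726290246 0.12555260412672972
[ 0.50967579 -0.01648029  0.214     ]
[ 0.50904114 -0.01628699  0.21      ]
[ 0.52081645 -0.02798612  0.172     ]
lane [ 0.57193083 -0.02738666  0.12      ]
lane [ 0.50741877 -0.03051904  0.12      ]
lane [ 0.57452914 -0.09023163  0.12      ]
lane [ 0.51009939 -0.09444697  0.12      ]
```

{"fn": "step_arm", "kwargs": {
  "plan": [
    [[0, 0, 0, 0, 0], [12, 1, 0, 0, 0], [18, 1, 0, 0, 0], [24, 1, 0, 0, 0], [30, 2, 0, 0, 0], [35, 2, 0, 0, 0], [39, 2, 0, 0, 0], [39, 2, 0, 0, 0]]
  ]
}}

```text
time: 2.87
tool_pos: [0.5061, -0.0239, 0.1758]
ee_rot: [3.141, -0.0, 0.044]
wrist_force: [-1.0, 0.1, 0.6]
width: 0.0003
```

```bash
sed -i 's/\[.540,-.0605\]/[.541,-.0604]/' h.py look.py; python3 look.py w3
```

```text
t 2.8667 tool [ 0.50606829 -0.02389801  0.17582584] yaw 0.043879370663838735 fwd,left mm -32.872291627265845 38.36707489523984 F [-1.01244865  0.13124841  0.64929788]
```

View pics/w3.png

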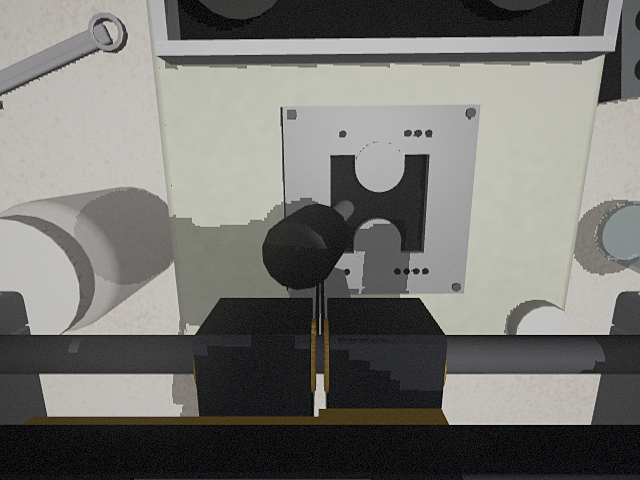

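The knob has moved forward and its top disc is now near (301,250). I'll compute its position.

```bash
cat > kn.py <<'E'
import sys,pickle
from h import *
n,u,v,z=sys.argv[1],*map(float,sys.argv[2:5])
o,s=pickle.load(open(n+".pkl","rb"));p=onz(wcam(o,s),(u,v),z)
f=np.array([np.cos(.055),np.sin(.055)]);l=np.array([-f[1],f[0]]);t=p[:2]-[.541,-.0604]
print("knob pt",p,"fwd,left mm",1e3*t@f,1e3*t@l)
E
for a in "w2 301 210 .214" "w2 329 176 .172" "w3 300 252 .216" "w3 328 220 .173";do python3 kn.py $a;done
```

```text
knob pt [ 0.50967579 -0.01648029  0.214     ] fwd,left mm -28.86247733025887 45.57526420188513
knob pt [ 0.52081645 -0.02798612  0.172     ] fwd,left mm -18.371160918756598 33.47440361080907
knob pt [ 0.5328409  -0.01357276  0.216     ] fwd,left mm -5.5725591408451445 47.20496064993606
knob pt [ 0.53884042 -0.0256009   0.173     ] fwd,left mm -0.24332485562585937 34.86519931837531
```

{"fn": "step_arm", "kwargs": {
  "plan": [
    [[2, 0, 0, 0, 0], [4, 0, 0, 0, 0], [5, 0, 0, 0, 0], [5, 0, 0, 0, 0]]
  ]
}}

```text
time: 3.25
tool_pos: [0.5104, -0.0238, 0.1757]
ee_rot: [-3.142, 0.0, 0.044]
wrist_force: [-2.1, 0.3, 2.1]
width: 0.0004
```

```bash
python3 look.py w4; python3 - <<'E'
from bench import cams
import cv2,pickle,numpy as np
s=cams.snapshot("scene");d=cams.snapshot("side");w=cv2.imread("pics/w4.png")
pickle.dump((s,d),open("d4.pkl","wb"))
a=cv2.resize(s["frame"][180:300,185:305,::-1],(400,400),interpolation=cv2.INTER_CUBIC)
b=cv2.resize(w[90:310,240:480],(400,367),interpolation=cv2.INTER_CUBIC)
c=np.zeros((400,800,3),np.uint8);c[:,:400]=a;c[:367,400:]=b
cv2.imwrite("pics/c4.png",np.clip(c*1.6,0,255).astype(np.uint8))
E
```

```text
t 3.25 tool [ 0.51040358 -0.02376557  0.1757176 ] yaw 0.043890316539858976 fwd,left mm -28.536280271488167 38.260986482362796 F [-2.0826371   0.27449232  2.13667915]
```

View pics/c4.png

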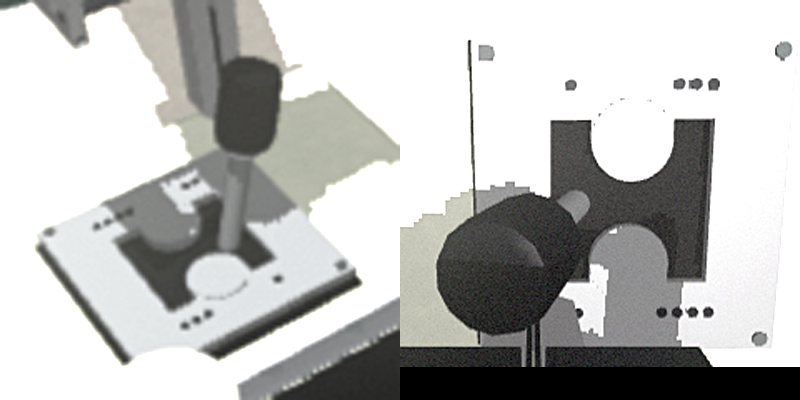

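The wrist crop shows the stick near the cross slot, entering the plate at about crop (575,205), with the knob's top disc at about crop (490,275). I'll compare that with projected points for several forward leans.

```bash
cat > pr.py <<'E'
import pickle,sys
from h import *
# predicted pixels of stick points for leans (fwd,across)
def pt(fw,ac,s):
    d=np.array([np.tan(fw),-np.tan(ac),1]);d/=np.linalg.norm(d)
    p=d*s;c,n=np.cos(.055),np.sin(.055)
    return np.array([.541+c*p[0]-n*p[1],-.0604+n*p[0]+c*p[1],.03+p[2]])
def proj(S,p):
    q=S["camera_matrix"]@R.from_euler("xyz",S["attitude"]).inv().apply(p-np.array(S["origin"]));return q[:2]/q[2]
E
python3 - <<'E'
from pr import *
s,d=pickle.load(open("d4.pkl","rb"));o,w=pickle.load(open("w4.pkl","rb"));W=wcam(o,w)
for fw in(-.06,-.03,0,.03,.06):
    r=[fw]
    for L in(.1,.13,.148,.192):
        a=(proj(s,pt(fw,-.266,L))-[185,180])*3.333;b=(proj(W,pt(fw,-.266,L))-[240,90])/.6+[400,0];r+=[a.round(),b.round()]
    print(*r)
g=w["frame"].max(2)
print("lane/plate proj check FL corner",proj(W,np.array([.541+.063-.0035,-.0604+.063+.0035,.12])), "in crop",(proj(W,np.array([.6005,.0061,.12]))-[240,90])/.6+[400,0])
E
```

```text
-0.06 [232. 209.] [566. 220.] [238. 162.] [548. 241.] [241. 132.] [534. 256.] [250.  58.] [488. 307.]
-0.03 [235. 212.] [566. 213.] [241. 165.] [547. 230.] [245. 136.] [534. 243.] [255.  63.] [487. 286.]
0 [238. 215.] [566. 206.] [245. 169.] [547. 219.] [249. 141.] [534. 230.] [261.  68.] [486. 265.]
0.03 [240. 218.] [566. 198.] [249. 173.] [547. 209.] [254. 145.] [533. 216.] [267.  73.] [486. 242.]
0.06 [243. 221.] [566. 191.] [252. 177.] [547. 197.] [258. 150.] [533. 202.] [273.  79.] [485. 220.]
lane/plate proj check FL corner [280.45113206 113.06049608] in crop [467.41855343  38.43416014]
```

{"fn": "step_arm", "kwargs": {
  "plan": [
    [[2, 0, 0, 0, 0], [4, 0, 0, 0, 0], [4, 0, 0, 0, 0], [4, 0, 0, 0, 0]]
  ]
}}

```text
time: 3.73
tool_pos: [0.5144, -0.0238, 0.1757]
ee_rot: [3.142, 0.0, 0.044]
wrist_force: [-0.6, 1.0, 0.8]
width: 0.0002
```

```bash
python3 look.py w5; python3 - <<'E'
from pr import *
import cv2
o,w=pickle.load(open("w5.pkl","rb"));W=wcam(o,w);im=w["frame"][:,:,::-1].copy()
g=im.max(2)
# dark knob mask extents
m=(g<75).astype(np.uint8);print("knob left edge/bottom:")
sub=m[150:296,240:320];n,l,st,c=cv2.connectedComponentsWithStats(sub);print(st[1:][st[1:,4]>200]+[240,150,0,0,0])
c,nn=np.cos(.055),np.sin(.055)
for fw in(-.03,-.015,0,.015,.03):
    d=pt(fw,-.266,1)-pt(fw,-.266,0);a=np.cross(d,[0,1,0]);a/=np.linalg.norm(a);b=np.cross(d,a)
    q=np.array([proj(W,pt(fw,-.266,.192)+.016*(np.cos(t)*a+np.sin(t)*b)) for t in np.linspace(0,6.28,60)])
    print(fw,"disc left",q[:,0].min().round(1),"bottom",q[:,1].max().round(1),"right",q[:,0].max().round(1))
cv2.imwrite("pics/c5.png",cv2.resize(np.clip(im[150:310,240:400]*2.2,0,255).astype(np.uint8),(560,560),interpolation=cv2.INTER_CUBIC))
E
```

```text
t 3.7333 tool [ 0.51444172 -0.02383849  0.17570622] yaw 0.04379481068078861 fwd,left mm -24.508248795694648 37.96619254488538 F [-0.60773285  1.0053871   0.84378457]
knob left edge/bottom:
[[ 261  199   59   97 4016]]
-0.03 disc left 256.1 bottom 306.9 right 329.3
-0.015 disc left 255.7 bottom 301.0 right 329.3
0 disc left 255.4 bottom 295.1 right 329.2
0.015 disc left 255.1 bottom 289.0 right 329.2
0.03 disc left 254.8 bottom 282.9 right 329.2
```

View pics/c5.png

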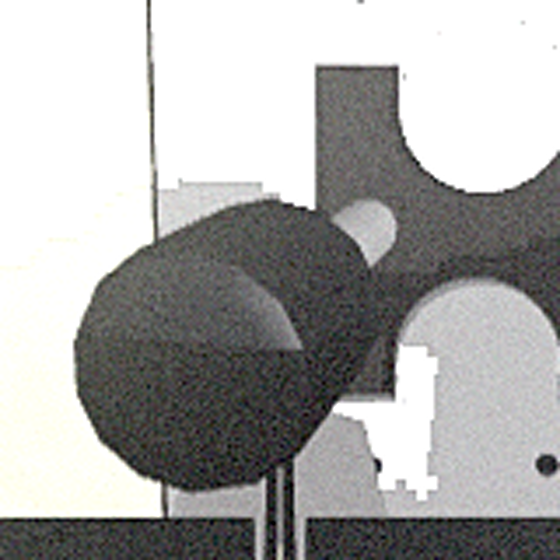

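The lever is now within the cross window: the stick sits between the two rounded tongues, with a lean of about 0 to +0.015. Next I'll go round to its left side.

{"fn": "step_arm", "kwargs": {
  "plan": [
    [[-20, -1, 0, 0, 0], [-20, -1, 0, 0, 0], [-21, 20, 0, 0, 0], [-22, 40, 0, 0, 0], [-23, 56, 0, 0, 0], [-23, 56, 0, 0, 0], [0, 57, 0, 0, 0], [21, 58, 0, 0.011, 0]]
  ]
}}

```text
time: 4.45
tool_pos: [0.5363, 0.034, 0.1761]
ee_rot: [3.141, -0.002, 0.055]
wrist_force: [0.3, -0.4, 0.5]
width: 0.0004
```

{"fn": "step_arm", "kwargs": {
  "plan": [
    [[0, 0, 0, 0, 0], [0, 0, 0, 0, 0], [0, -6, 0, 0, 0], [1, -12, 0, 0, 0], [1, -18, 0, 0, 0], [1, -24, 0, 0, 0], [2, -30, 0, 0, 0], [2, -30, 0, 0, 0]]
  ]
}}

```text
time: 5.12
tool_pos: [0.5374, 0.0031, 0.1765]
ee_rot: [3.141, -0.001, 0.054]
wrist_force: [-1.3, 2.4, 1.6]
width: 0.0007
```

```bash
python3 look.py w6; python3 - <<'E'
import cv2,numpy as np
im=cv2.imread("pics/w6.png");cv2.imwrite("pics/c6.png",cv2.resize(np.clip(im[150:350,240:480]*2.2,0,255).astype(np.uint8),(720,600),interpolation=cv2.INTER_CUBIC))
E
```

```text
t 5.1167 tool [0.53741401 0.00313025 0.17646622] yaw 0.053508964815670135 fwd,left mm -0.08816744171358915 63.631317996226656 F [-1.32525956  2.36866087  1.64035245]
```

View pics/c6.png

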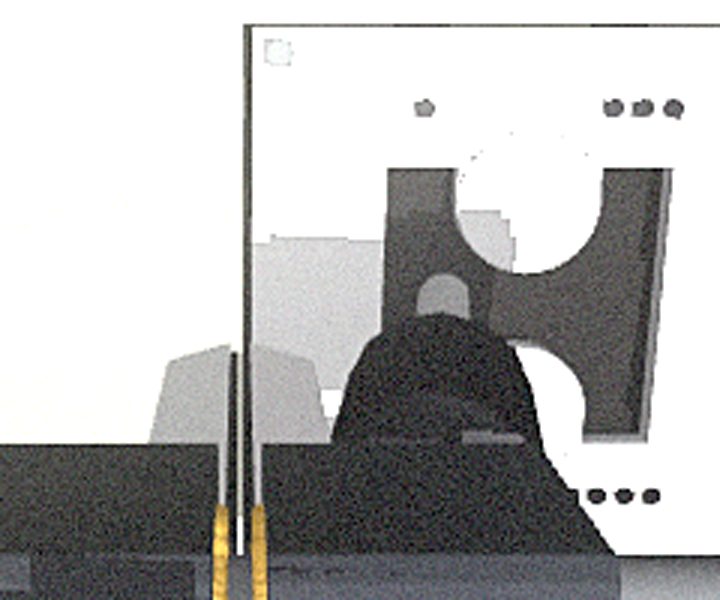

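The stick has already left the lane's centre and is moving into the cross slot, and the side force is about 2.4 N. I'll continue to the right.

{"fn": "step_arm", "kwargs": {
  "plan": [
    [[0, -5, 0, 0, 0], [1, -10, 0, 0, 0], [1, -15, 0, 0, 0], [1, -20, 0, 0, 0], [1, -25, 0, 0, 0], [2, -30, 0, 0, 0], [2, -35, 0, 0, 0], [2, -40, 0, 0, 0]]
  ]
}}

```text
time: 5.83
tool_pos: [0.5394, -0.0364, 0.1756]
ee_rot: [3.142, 0.0, 0.055]
wrist_force: [0.5, 2.6, 2.0]
width: 0.0
```

{"fn": "step_arm", "kwargs": {
  "plan": [
    [[0, -5, 0, 0, 0], [1, -10, 0, 0, 0], [1, -15, 0, 0, 0], [1, -20, 0, 0, 0], [1, -25, 0, 0, 0], [2, -29, 0, 0, 0], [2, -32, 0, 0, 0], [2, -32, 0, 0, 0]]
  ]
}}

```text
time: 6.5
tool_pos: [0.541, -0.0687, 0.1751]
ee_rot: [3.141, 0.001, 0.054]
wrist_force: [-1.0, 0.6, -0.9]
width: 0.0003
```

```bash
python3 look.py w7; python3 - <<'E'
import cv2,numpy as np
im=cv2.imread("pics/w7.png");cv2.imwrite("pics/c7.png",cv2.resize(np.clip(im[150:350,240:480]*2.2,0,255).astype(np.uint8),(720,600),interpolation=cv2.INTER_CUBIC))
E
```

```text
t 6.5 tool [ 0.54104399 -0.06868829  0.17507893] yaw 0.05388180340704918 fwd,left mm -0.41170516065544804 -8.278172750520302 F [-1.02259403  0.5897009  -0.92119074]
```

View pics/c7.png

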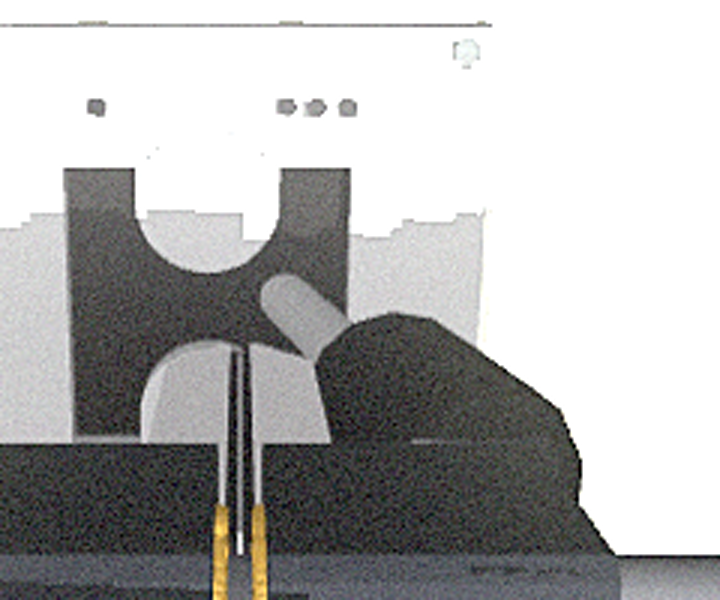

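The stick is nearly in the right lane, which spans crop columns 280 to 350. I'll push the last few millimetres and watch the force.

{"fn": "step_arm", "kwargs": {
  "plan": [
    [[0, -2, 0, 0, 0], [0, -4, 0, 0, 0], [0, -5, 0, 0, 0], [0, -5, 0, 0, 0]]
  ]
}}

```text
time: 6.88
tool_pos: [0.5412, -0.073, 0.1756]
ee_rot: [3.141, 0.0, 0.055]
wrist_force: [0.1, 1.8, -0.5]
width: 0.0005
```

{"fn": "step_arm", "kwargs": {
  "plan": [
    [[0, -1, 0, 0, 0], [0, -2, 0, 0, 0], [0, -2, 0, 0, 0]]
  ]
}}

```text
time: 7.13
tool_pos: [0.5413, -0.075, 0.1758]
ee_rot: [3.141, 0.0, 0.055]
wrist_force: [-0.9, 0.9, -0.5]
width: 0.0005
```

```bash
python3 look.py w8; python3 - <<'E'
from pr import *
import cv2
for n in("w7","w8"):
    o,w=pickle.load(open(n+".pkl","rb"));W=wcam(o,w)
    for a in(.18,.22,.266):print(n,a,[((proj(W,pt(0,a,L))-[240,150])*3).round() for L in(.092,.11,.125)])
im=cv2.imread("pics/w8.png");cv2.imwrite("pics/c8.png",cv2.resize(np.clip(im[150:350,240:480]*2.2,0,255).astype(np.uint8),(720,600),interpolation=cv2.INTER_CUBIC))
E
```

```text
t 7.1333 tool [ 0.5413024  -0.07499154  0.1757728 ] yaw 0.054763413034330855 fwd,left mm -0.5001832056212774 -14.586095234444624 F [-0.92112986  0.87831691 -0.54625885]
w7 0.18 [array([280., 309.]), array([299., 332.]), array([316., 353.])]
w7 0.22 [array([296., 308.]), array([319., 330.]), array([341., 352.])]
w7 0.266 [array([314., 307.]), array([341., 329.]), array([368., 349.])]
w8 0.18 [array([253., 308.]), array([269., 330.]), array([284., 352.])]
w8 0.22 [array([268., 307.]), array([289., 329.]), array([309., 350.])]
w8 0.266 [array([286., 306.]), array([312., 328.]), array([336., 348.])]
```

View pics/c8.png

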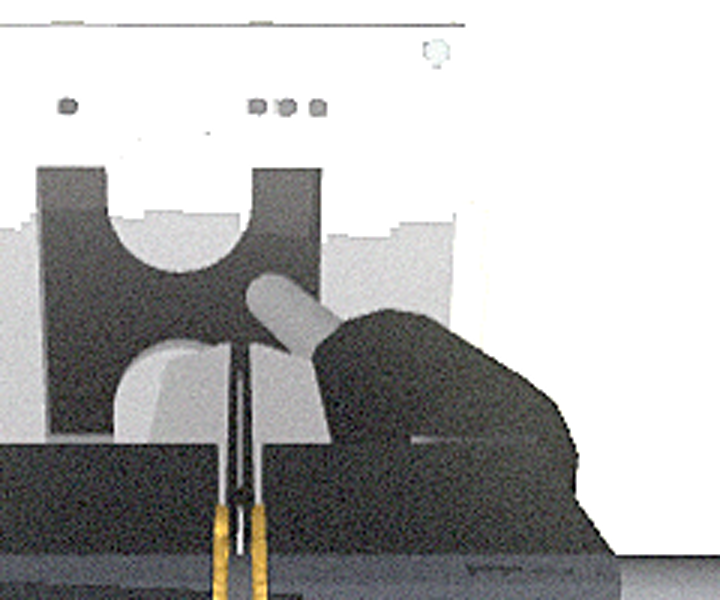

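{"fn": "step_arm", "kwargs": {
  "plan": [
    [[0, -1, 0, 0, 0], [0, -2, 0, 0, 0], [0, -2, 0, 0, 0]]
  ]
}}

```text
time: 7.43
tool_pos: [0.5413, -0.0768, 0.1757]
ee_rot: [-3.141, 0.0, 0.055]
wrist_force: [0.4, 2.9, -1.5]
width: 0.0006
```

{"fn": "step_arm", "kwargs": {
  "plan": [
    [[0, -1, 0, 0, 0], [0, -2, 0, 0, 0], [0, -2, 0, 0, 0]]
  ]
}}

```text
time: 7.68
tool_pos: [0.5413, -0.0784, 0.1755]
ee_rot: [-3.14, 0.0, 0.055]
wrist_force: [0.5, 2.9, -1.9]
width: 0.0006
```

The side force levelled off at about 2.9 N, so the lever is at the right lane. Next I'll back off and go round behind the knob.

{"fn": "step_arm", "kwargs": {
  "plan": [
    [[-1, 18, 0, 0, 0], [-1, 18, 0, 0, 0], [-31, 17, 0, 0, 0], [-61, 15, 0, 0, 0], [-61, 15, 0, 0, 0], [-60, -8, 0, 0, 0], [-58, -30, 0, 0, 0], [-58, -30, 0, 0, 0]]
  ]
}}

```text
time: 8.35
tool_pos: [0.484, -0.1129, 0.1764]
ee_rot: [3.137, -0.001, 0.051]
wrist_force: [0.6, 0.4, 0.4]
width: 0.0006
```

```bash
python3 look.py w9; python3 - <<'E'
from pr import *
import cv2
o,w=pickle.load(open("w9.pkl","rb"));W=wcam(o,w)
for f,a in((0,.22),(0,.266),(-.03,.266),(.03,.266)):print(f,a,[proj(W,pt(f,a,L)).round() for L in(.1,.13,.192)])
g=w["frame"].max(2)
n,l,st,c=cv2.connectedComponentsWithStats((g[100:290,270:420]<60).astype(np.uint8));i=st[:,4]>300
print((st[i]+[270,100,0,0,0])[1:],(c[i]+[270,100])[1:])
E
```

```text
t 8.35 tool [ 0.48397295 -0.11285838  0.17640499] yaw 0.05114825750350671 fwd,left mm -59.824572458832755 -49.24414944837227 F [0.63526358 0.3642948  0.38274964]
0 0.22 [array([277., 165.]), array([283., 166.]), array([303., 170.])]
0 0.266 [array([285., 165.]), array([294., 166.]), array([326., 170.])]
-0.03 0.266 [array([285., 169.]), array([294., 173.]), array([326., 184.])]
0.03 0.266 [array([285., 160.]), array([294., 159.]), array([326., 155.])]
[[ 270  100   89  155 6369]] [[309.72774376 166.328309  ]]
```

{"fn": "step_arm", "kwargs": {
  "plan": [
    [[15, 1, 0, 0, 0], [27, 1, 0, 0, 0], [32, 2, 0, 0, 0], [37, 2, 0, 0, 0], [42, 2, 0, 0, 0], [47, 3, 0, 0, 0], [52, 3, 0, 0, 0], [57, 3, 0, 0, 0]]
  ]
}}

```text
time: 9.07
tool_pos: [0.5405, -0.1057, 0.176]
ee_rot: [3.141, 0.0, 0.055]
wrist_force: [-3.0, 0.5, 1.9]
width: 0.0001
```

{"fn": "step_arm", "kwargs": {
  "plan": [
    [[4, 0, 0, 0, 0], [8, 0, 0, 0, 0], [10, 1, 0, 0, 0], [12, 1, 0, 0, 0], [12, 1, 0, 0, 0]]
  ]
}}

```text
time: 9.48
tool_pos: [0.5526, -0.1047, 0.1753]
ee_rot: [-3.141, 0.0, 0.055]
wrist_force: [-1.7, 0.9, -0.6]
width: 0.0004
```

{"fn": "step_arm", "kwargs": {
  "plan": [
    [[2, 0, 0, 0, 0], [3, 0, 0, 0, 0], [3, 0, 0, 0, 0]]
  ]
}}

```text
time: 9.73
tool_pos: [0.5553, -0.1047, 0.1753]
ee_rot: [-3.141, 0.001, 0.055]
wrist_force: [-0.9, 0.2, -1.0]
width: 0.0005
```

{"fn": "step_arm", "kwargs": {
  "plan": [
    [[1, 0, 0, 0, 0], [2, 0, 0, 0, 0], [2, 0, 0, 0, 0]]
  ]
}}

```text
time: 9.98
tool_pos: [0.5574, -0.1049, 0.1757]
ee_rot: [3.141, 0.0, 0.055]
wrist_force: [-1.2, -0.2, -0.3]
width: 0.0008
```

{"fn": "step_arm", "kwargs": {
  "plan": [
    [[1, 0, 0, 0, 0], [2, 0, 0, 0, 0], [2, 0, 0, 0, 0]]
  ]
}}

```text
time: 10.23
tool_pos: [0.5595, -0.1049, 0.1758]
ee_rot: [3.141, -0.0, 0.055]
wrist_force: [-1.8, 0.3, 0.1]
width: 0.0006
```

```bash
python3 look.py w10
```

```text
t 10.2333 tool [ 0.55952909 -0.10491367  0.17577803] yaw 0.054836048723704955 fwd,left mm 16.05405606646698 -45.46494155206813 F [-1.82898339  0.31799667  0.06640264]
```

{"fn": "step_arm", "kwargs": {
  "plan": [
    [[1, 0, 0, 0, 0], [2, 0, 0, 0, 0], [2, 0, 0, 0, 0]]
  ]
}}

```text
time: 10.53
tool_pos: [0.5615, -0.1049, 0.1758]
ee_rot: [3.141, -0.0, 0.055]
wrist_force: [-2.9, 1.0, -0.6]
width: 0.0006
```

{"fn": "step_arm", "kwargs": {
  "plan": [
    [[1, 0, 0, 0, 0], [1, 0, 0, 0, 0], [1, 0, 0, 0, 0]]
  ]
}}

```text
time: 10.78
tool_pos: [0.5622, -0.1049, 0.1757]
ee_rot: [3.142, 0.0, 0.055]
wrist_force: [-2.4, -0.1, -0.1]
width: 0.0007
```

{"fn": "step_arm", "kwargs": {
  "plan": [
    [[1, 0, 0, 0, 0], [1, 0, 0, 0, 0], [1, 0, 0, 0, 0]]
  ]
}}

```text
time: 11.03
tool_pos: [0.563, -0.1048, 0.1756]
ee_rot: [-3.142, 0.001, 0.055]
wrist_force: [-3.1, 0.3, -0.5]
width: 0.0005
```

{"fn": "step_arm", "kwargs": {
  "plan": [
    [[1, 0, 0, 0, 0], [1, 0, 0, 0, 0], [1, 0, 0, 0, 0]]
  ]
}}

```text
time: 11.28
tool_pos: [0.5639, -0.1048, 0.1755]
ee_rot: [-3.141, 0.001, 0.055]
wrist_force: [-3.7, -0.3, -1.8]
width: 0.0005
```

```bash
python3 look.py w11; python3 - <<'E'
from pr import *
o,w=pickle.load(open("w11.pkl","rb"));W=wcam(o,w)
import cv2
for f in(.2,.24,.275):print(f,[proj(W,pt(f,.266,L)).round() for L in(.1,.148,.192)])
g=w["frame"].max(2)
n,l,st,c=cv2.connectedComponentsWithStats((g[60:290,250:420]<60).astype(np.uint8));i=st[:,4]>300
print((st[i]+[250,60,0,0,0])[1:],(c[i]+[250,60])[1:])
E
```

```text
t 11.2833 tool [ 0.5639327  -0.10480135  0.17547184] yaw 0.05481244404931962 fwd,left mm 20.45717826015207 -45.5948697511394 F [-3.68803123 -0.26230944 -1.81699425]
0.2 [array([292., 257.]), array([308., 264.]), array([332., 274.])]
0.24 [array([292., 251.]), array([308., 254.]), array([331., 257.])]
0.275 [array([292., 246.]), array([307., 244.]), array([330., 242.])]
[[ 250   60  170   74 9432]
 [ 250  189  111  101 4491]] [[319.99639525 101.82220102]
 [307.7412603  251.46693387]]
```

{"fn": "step_arm", "kwargs": {
  "plan": [
    [[1, 0, 0, 0, 0], [1, 0, 0, 0, 0], [1, 0, 0, 0, 0]]
  ]
}}

```text
time: 11.58
tool_pos: [0.5649, -0.1048, 0.1754]
ee_rot: [-3.141, 0.001, 0.055]
wrist_force: [-5.1, 0.1, -1.1]
width: 0.0006
```

{"fn": "step_arm", "kwargs": {
  "plan": [
    [[1, 0, 0, 0, 0], [1, 0, 0, 0, 0], [1, 0, 0, 0, 0]]
  ]
}}

```text
time: 11.83
tool_pos: [0.5656, -0.1048, 0.1754]
ee_rot: [-3.141, 0.002, 0.055]
wrist_force: [-6.2, 0.9, -1.1]
width: 0.0005
```

The force rises steadily past the 2 N push level, so the lever is against its stop. I'll back off and look.

{"fn": "step_arm", "kwargs": {
  "plan": [
    [[-20, -1, 0, 0, 0], [-50, -3, 0, 0, 0], [-80, -4, 0, 0, 0], [-100, -5, 0, 0, 0], [-110, -6, 30, 0, 0], [-120, -6, 60, 0, 0], [-120, -6, 60, 0, 0], [-120, -6, 60, 0, 0]]
  ]
}}

```text
time: 12.5
tool_pos: [0.4489, -0.1117, 0.2397]
ee_rot: [3.138, -0.011, 0.055]
wrist_force: [0.0, 0.4, 0.9]
width: 0.0007
```

```bash
python3 look.py w12; python3 - <<'E'
from pr import *
from bench import cams
import cv2
o,w=pickle.load(open("w12.pkl","rb"));W=wcam(o,w);s=cams.snapshot("scene");d=cams.snapshot("side")
def crop(S,x,y,cw,ch,k):
    im=S["frame"][y:y+ch,x:x+cw,::-1];return cv2.resize(np.clip(im*1.6,0,255).astype(np.uint8),(int(cw*k),int(ch*k)),interpolation=cv2.INTER_CUBIC)
c=np.zeros((600,800,3),np.uint8)
px=proj(W,pt(.2,.2,.12)).astype(int);x,y=max(px[0]-80,0),max(px[1]-60,0)
a=crop(w,x,y,160,120,5);a=cv2.resize(a,(480,360));c[:360,:480]=a
b=crop(s,185,180,120,120,2.66);c[:319,481:481+319]=b
e=crop(d,230,130,220,120,2);c[361:361+239,:440]=e[:239]
f=crop(s,100,130,320,240,1);c[360:600,470:790]=f
cv2.imwrite("pics/c12.png",c)
print("crop",x,y)
for fw in(.22,.25,.275):print(fw,[((proj(W,pt(fw,.266,L))-[x,y])*3).round() for L in(.1,.148,.192)],[((proj(s,pt(fw,.266,L))-[185,180])*2.66+[481,0]).round() for L in(.1,.148,.192)])
c2,n2=np.cos(.055),np.sin(.055)
print("far-right lane end mid z.12",((proj(W,np.array([.541+.033*c2+.024*n2,-.0604+.033*n2-.024*c2,.12]))-[x,y])*3).round())
E
```

```text
t 12.5 tool [ 0.44891934 -0.11166695  0.23970076] yaw 0.054644278904051324 fwd,left mm -94.75968202866852 -46.12754362568706 F [0.01121914 0.40041094 0.89929914]
crop 209 21
0.22 [array([256., 209.]), array([299., 120.]), array([356.,  -1.])] [array([618., 226.]), array([598., 193.]), array([578., 159.])]
0.25 [array([256., 198.]), array([298., 100.]), array([354., -32.])] [array([621., 229.]), array([602., 198.]), array([584., 166.])]
0.275 [array([255., 189.]), array([297.,  84.]), array([352., -58.])] [array([623., 232.]), array([606., 202.]), array([588., 171.])]
far-right lane end mid z.12 [250. 164.]
```

View pics/c12.png

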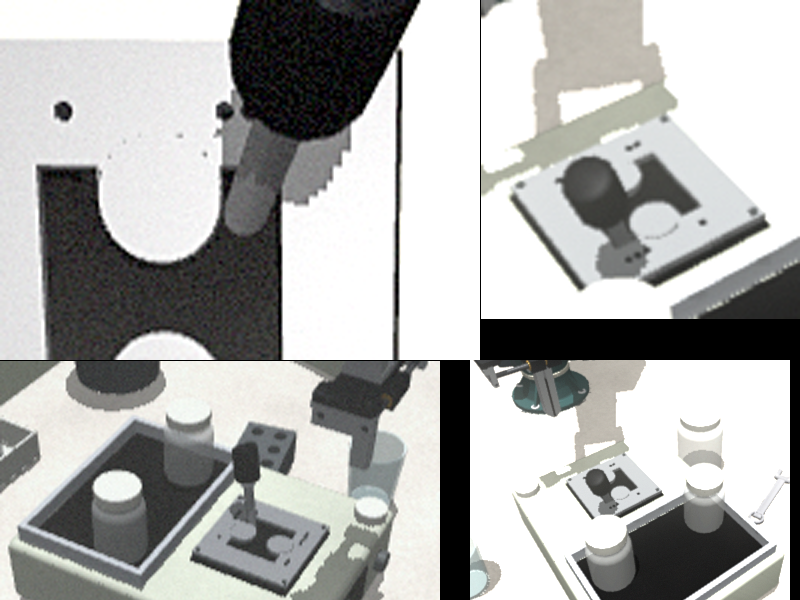

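```bash
python3 - <<'E'
from pr import *
import cv2
o,w=pickle.load(open("w12.pkl","rb"));W=wcam(o,w)
for fw in(.2,.22,.24,.26,.275):
    d=pt(fw,.266,1)-pt(fw,.266,0);a=np.cross(d,[0,1,0]);a/=np.linalg.norm(a);b=np.cross(d,a)
    r=[]
    for L,rad in((.148,.016),(.148,.014),(.150,.016)):
        q=np.array([proj(W,pt(fw,.266,L)+rad*(np.cos(t)*a+np.sin(t)*b)) for t in np.linspace(0,6.28,90)]);q=(q-[209,21])*3
        r+=[q[:,0].min().round(),q[:,1].max().round()]
    # stick lower visible edges at z~.12
    st=[((proj(W,pt(fw,.266,L))-[209,21])*3).round() for L in(.08,.09,.12)]
    print(fw,r,st)
E
```

```text
0.2 [np.float64(226.0), np.float64(208.0), np.float64(236.0), np.float64(199.0), np.float64(228.0), np.float64(204.0)] [array([243., 244.]), array([250., 231.]), array([273., 185.])]
0.22 [np.float64(226.0), np.float64(194.0), np.float64(235.0), np.float64(185.0), np.float64(227.0), np.float64(190.0)] [array([243., 238.]), array([249., 224.]), array([272., 176.])]
0.24 [np.float64(225.0), np.float64(180.0), np.float64(234.0), np.float64(171.0), np.float64(226.0), np.float64(176.0)] [array([242., 233.]), array([249., 218.]), array([272., 166.])]
0.26 [np.float64(224.0), np.float64(166.0), np.float64(233.0), np.float64(157.0), np.float64(225.0), np.float64(162.0)] [array([242., 227.]), array([249., 211.]), array([271., 157.])]
0.275 [np.float64(223.0), np.float64(156.0), np.float64(233.0), np.float64(147.0), np.float64(225.0), np.float64(151.0)] [array([242., 223.]), array([248., 206.]), array([271., 150.])]
```

```bash
python3 -c "
from bench import robot
o=robot.get_obs();print(o['time'],o['qvel'].round(3),o['wrist_force']);print(robot.close_job())"
```

```text
12.65 [-0.001  0.014  0.016 -0.002  0.01  -0.001] [-0.71272191  0.0191397  -0.04309966]
the job is handed in; nothing more can be done
None
```

The lever is in third, at the end of the far right slot, and the job is handed in at 12.65 s. I used the shut fingertips to push it forward to the cross slot, then right, then forward until the force rose.

- **Home in third:** the last wrist picture shows the stick in the far right lane. The knob's lower rim is at crop row about 140. My projection puts it at about 147–156 for a forward lean of 0.275, so it reads as fully home. The few pixels of difference match the calibration and rounded-edge errors I saw earlier.
- **Force:** the readings I took while pushing were 1–3 N. At the end stop the force rose gradually to about 6 N, and I stopped there.
- **First and fourth:** the lever did not run into either. At the cross slot, close views put its lean at about 0 to +0.015, and the stick entered the right lane at mid-slot.
- **Other objects:** both deck jars, the big bottle and the cap stand as before. The beaker, tube rack and spanner are only partly in the last picture but look undisturbed.
- **Robot:** the gripper ended about 120 mm back from the end of the push and 60 mm higher, touching nothing, with the force reading near zero.
- **Disagreement:** the first scene-camera estimate of the gate centre was about 9 mm off the side and wrist estimates. I used the wrist's.

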